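# Pack the rocking tile cutter's foot

## Robot

A 6-joint arm with a two-finger parallel gripper is mounted at the origin on the work surface. World frame = base frame: x ahead of the robot, y to its left, z up, the work surface at z = 0. Lengths are in m, angles in rad, forces in N, time in s.
With the tool pointing down it reaches from about 0.35 to 0.775 m from the base axis. Payload 5.5 kg.
Tool frame: the origin (TCP) lies at the very end of the fingers, on their centre line; the grasp point (between the pads) lies env.hold_point_z behind it (env.hold_point_z is the distance from the TCP to the grasp point, in m); z points along the fingers, y is the line along which they close (so a half turn about z gives the same grasp; the last joint's range is limited). The gripper opens to 85 mm and grips with 20 to 120 N. Pads are 22 mm wide; open, the fingers measure 114 mm over their backs; the gripper's body (76 mm by 85 mm) begins 54 mm behind the grasp point. The pads swing forward as they close: fully open they stand 13 mm farther back than shut.
Start: joints at [1.105, 0.313, 0.046, 1.304, 0, 1.431], TCP at [0.184, 0.545, 0.231] pointing down, gripper open.
Joint ranges: [-2.76, 2.76], [-0.86, 1.69], [-1.03, 1.26], [-2.2, 2.34], [-1.47, 1.5], [-3.14, 3.14]. Speed limits (rad/s): [2.57, 2.57, 3.14, 3.14, 3.14, 3.14].

## Interface

Orientations are given as a unit quaternion [w, x, y, z].
In Python, from workcell import env gives the robot as it stands.
- The arm moves only by the tool carry_out, never from a script. Its argument "steps" is a list of rows, each a list of 3 entries, a list of its own where there are three numbers: the turn, a rotation vector about the tool's x, y, z in degrees, then the shift along the tool's x, y, z in cm, then the closure in counts, from 0 (fully open) to 255 (shut). A call has exactly 8 rows; each row is the pose to reach, as a shift and turn from the pose commanded when the call began, along the tool's axes at that moment; what a row does not reach only later rows make up. A row lasts 1/8 s, in which the tool goes at most 62.5 mm and 10.7 degrees, less where a joint would pass 70% of its speed; a pose out of reach is approached as far as the arm can. A call with a gripper value outside its range is refused whole. The fingers move at their own pace and stop on an object; "force" is the grip in N (left out, the last holds). Time passes only in rows, so rows that repeat a pose let the fingers close, or fill a call up. It gives the time, the measured TCP pose, the force, the opening and the grip force at its end, in the units of the state.
- env.get_state(): the state, without advancing time (a new reading comes with each control period).
- env.read_camera(name): name is "scene" or "top" or "wrist"; returns (picture, depth): 384x512x3 uint8, red, green, blue; 384x512 float32, m along the optical axis (not along the pixel's ray), 0 where there is no reading.
- env.get_calibration(name): a dict with "fx", "fy", "cx", "cy" (pixels), "D" ([k1, k2, p1, p2, k3] as OpenCV has them; the pictures are not rectified), "origin" and "orientation" of the camera in the world. Camera axes: x right, y up, looking along -z (the intrinsics and any distortion apply to the point x, -y, -z); pixel columns grow to the right and rows downward; lengths in m; the calibration is good to about 2 mm. A picture is of the moment at which its call begins: read the wrist's pose just before it. get_calibration takes no time and is no camera call; for the wrist camera it gives the pose at the moment of the call.
- env.hand_in(): hands the job in; it is judged then, once.
The state is a dict: "clock": time; "joint_pos": joint angles; "qvel": joint speeds; "tau": joint torques, N m; "tcp_pos": TCP position; "orientation": TCP orientation; "wrist_force": force on the tool from outside, world axes, zero at the start; "ft_torque": the same for the moment, N m; "finger_gap": finger opening in m; "grip_force": force on a finger pad.
Only numpy, scipy, OpenCV 4.12 (cv2) and the standard library are available. Lean on these libraries where they do the work, as an engineer would, in place of code of your own. Each camera call takes 0.05 s, during which the arm holds its last target. There are 200 camera calls.

## Task

The tile cutter in the slide-out tray rocks because its front foot, the one with the stud through it, hangs clear of the plate below. Slide loose horseshoe packers from the tray in under that foot, each fully home around the stud, until no further packer fits and the cutter no longer rocks; force nothing. When it is packed, press down gently but firmly with the fingers on the round boss behind the foot to prove it, then let go, leaving the tape measure, profile gauge and green box where they lie and no spare packer near the foot.

Things in the scene. Friction and masses are not known exactly. Their poses are not given: they have to be found in the camera images.
- mount: fixed mount on the tray floor (which is 6 mm above the shelf): an upright steel stud, 10 mm diameter, 50 mm high, with a backed-off nut 18 mm across 41 to 47 mm up, passing freely through the cutter's front foot. Origin: on the tray floor on the stud's axis. +x points from the stud in under the cutter, the direction in which packers slide in; z up
- stud (a point): stud axis at the tray floor, axes as the mount. On the tray around it, under the foot, lies a fixed steel plate, 24 mm wide, from 50 mm before (-x) to 35 mm beyond the stud, either 4 or 12 mm thick. With 12 mm one packer fills the gap to the foot, with 4 mm two do, with under 2 mm to spare; one more will not go in
- cutter: tile cutter, 3 kg, 340 mm wide in y; rails and handle, 60 mm beyond the boss and farther, rise to 150 mm over the tray. Rocks about the line of its side feet (along mount y, 110 mm beyond the stud; origin at its middle, axes as the mount). Left alone it settles foot up. At the boss about 6 N tips it down: loose by some 5 mm, packed by about 1 mm, then it stops hard
- foot (a point): underside of the cutter's front foot on the stud axis, axes as the mount; 22 mm over the tray floor with the foot up. Foot 56 mm wide, 10 mm thick; its flat underside begins 14 mm before the stud (-x), a turned-up toe reaches 26 mm before it. A packer fully home has its slot end against the stud, its tail end 60 mm before the stud's axis
- boss (a point): centre of the top of the round steel boss, 28 mm diameter, 6 mm high, on the cutter's base plate 52 mm beyond the stud and 52 mm over the tray floor: the place to press down to test for rocking; about 12 N is right
- tape: bystander: yellow-cased tape measure, 84 x 42 x 63 mm; origin under its centre
- gauge: bystander: orange profile gauge with a row of steel pins, 150 x 95 x 20 mm; origin under its centre
- packbox: bystander: open green plastic box of other packers, 150 x 110 x 55 mm; origin under its centre
- packer1: grey plastic horseshoe packer, flat U, 100 x 40 mm, 8 mm thick, 30 g, lying flat on the tray. Origin: centre of the 100 x 40 outline, underside; +x points to the open (nose) end. The slot, 16 mm wide, runs 45 mm in from the nose (end wall at x = +5 mm); the other 55 mm is the solid tail, to be gripped across its 40 mm near the tail end
- packer1_seat (a point): point on packer1's top face in the slot, 10 mm from the origin towards the nose, 5 mm short of the slot's end wall: it stands on the stud's axis when the packer is fully home
- packer2: grey plastic horseshoe packer, flat U, 100 x 40 mm, 8 mm thick, 30 g, lying flat on the tray. Origin: centre of the 100 x 40 outline, underside; +x points to the open (nose) end. The slot, 16 mm wide, runs 45 mm in from the nose (end wall at x = +5 mm); the other 55 mm is the solid tail, to be gripped across its 40 mm near the tail end
- packer2_seat (a point): point on packer2's top face in the slot, 10 mm from the origin towards the nose, 5 mm short of the slot's end wall: it stands on the stud's axis when the packer is fully home
- packer3: grey plastic horseshoe packer, flat U, 100 x 40 mm, 8 mm thick, 30 g, lying flat on the tray. Origin: centre of the 100 x 40 outline, underside; +x points to the open (nose) end. The slot, 16 mm wide, runs 45 mm in from the nose (end wall at x = +5 mm); the other 55 mm is the solid tail, to be gripped across its 40 mm near the tail end
- packer3_seat (a point): point on packer3's top face in the slot, 10 mm from the origin towards the nose, 5 mm short of the slot's end wall: it stands on the stud's axis when the packer is fully home
Mind the look-alikes: they are no part of the job. What is shaped like the packer1 but purple is not meant.

How it is judged:
By the outcome, as a careful person would: the job done as asked, in the order asked, and still so for the second after the job is handed in, with the robot touching nothing.
It also fails if it takes over 70 s, if anything falls off the work surface, if the arm or the gripper's body presses on something with over 40 N, if the wrist force passes 120 N, or if a joint passes its speed limit or range.

## Working session

There is one attempt and no reset: what is moved stays moved. The work goes in short steps, Python scripts to look and compute and a tool call to move; the robot and the scene stay as the last step left them, time stands still between calls to the robot, and variables do not carry over. Pictures are saved under pics/ and viewed, at most 10 in all, crops included, and the job is handed in when it is done.

Besides the shell and the picture viewer there is one more tool, called after "Emit:" as a command line: name --argument value ..., lists and objects as JSON in quotes. carry_out: Moves the arm, as the interface text tells. Its arguments: {"type":"object","properties":{"steps":{"type":"array","items":{"type":"array"}},"force":{"type":"number"}},"required":["steps"]}

```bash
mkdir -p pics; cat > h.py <<'E'
import numpy as np, cv2
from scipy.spatial.transform import Rotation as R
from workcell import env
def q2R(q): return R.from_quat([q[1],q[2],q[3],q[0]]).as_matrix()
def grab(n):
    c=env.get_calibration(n); p,d=env.read_camera(n); return p,d,c
def world(c,d,u,v,dep=None,z=None):
    K=np.array([[c['fx'],0,c['cx']],[0,c['fy'],c['cy']],[0,0,1.]])
    x,y=cv2.undistortPoints(np.array([[[u,v]]],float),K,np.array(c['D'],float))[0,0]
    Rm=q2R(c['orientation']); o=np.array(c['origin'])
    r=Rm@np.array([x,-y,-1.])
    if z is not None: return o+r*(z-o[2])/r[2]
    if dep is None:
        w=d[max(int(v)-1,0):int(v)+2,max(int(u)-1,0):int(u)+2]; dep=np.median(w[w>0])
    return o+r*dep
def save(n,p,f=1):
    cv2.imwrite('pics/'+n+'.png',cv2.resize(p[...,::-1],None,fx=f,fy=f,interpolation=cv2.INTER_CUBIC))
E
python3 - <<'E'
from h import *
s=env.get_state(); print({k:np.round(v,3) for k,v in s.items()}, env.hold_point_z)
for n in('scene','top'):
    p,d,c=grab(n); np.savez(n+'.npz',p=p,d=d,c=np.array(c,dtype=object)); print(n,c)
    save(n,p,1.5)
E
```

```text
{'clock': np.float64(0.0), 'joint_pos': array([1.105, 0.314, 0.045, 1.304, 0.   , 1.431]), 'qvel': array([-0.   , -0.001, -0.003, -0.001,  0.001,  0.001]), 'tau': array([-1.0000e-03, -4.8063e+01,  2.9853e+01,  1.9000e-02, -0.0000e+00,
       -0.0000e+00]), 'tcp_pos': array([0.184, 0.544, 0.23 ]), 'orientation': array([-0.   ,  0.162,  0.987, -0.001]), 'wrist_force': array([-0.467, -0.096, -0.18 ]), 'ft_torque': array([-0.043,  0.031, -0.045]), 'grip_force': np.float64(0.0), 'finger_gap': np.float64(0.085)} 0.0187
scene {'fx': 395.7966805365077, 'fy': 395.7966805365077, 'cx': 260.6399571677728, 'cy': 189.36815926940875, 'D': array([0.02727409, 0.        , 0.        , 0.        , 0.        ]), 'origin': array([1.12830618, 0.09817196, 0.99002266]), 'orientation': array([0.60687618, 0.19573674, 0.23329032, 0.73414171])}
top {'fx': 359.9912853834126, 'fy': 359.9912853834126, 'cx': 250.27811851172027, 'cy': 188.563076994082, 'D': array([-0.01651797,  0.        ,  0.        ,  0.        ,  0.        ]), 'origin': array([ 0.38296607, -0.01008966,  1.30446103]), 'orientation': array([-0.70020822, -0.0227287 ,  0.02714034,  0.71306049])}
```

View pics/top.png

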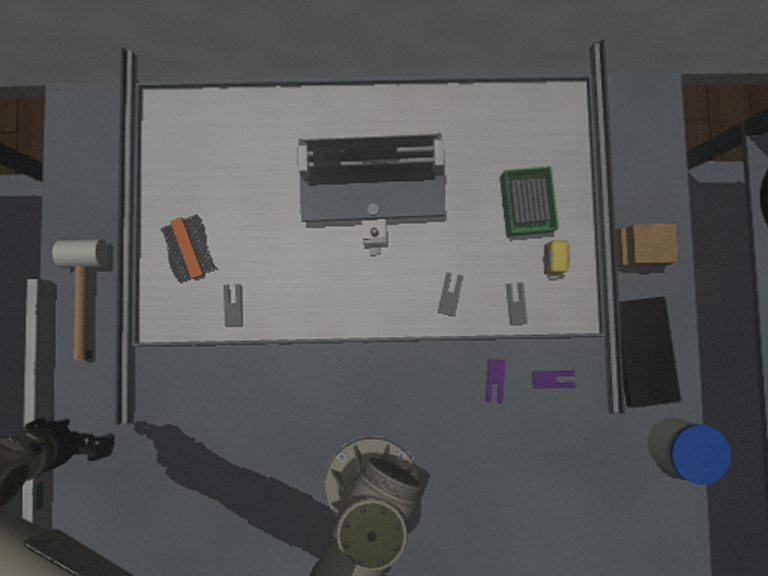

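View pics/scene.png

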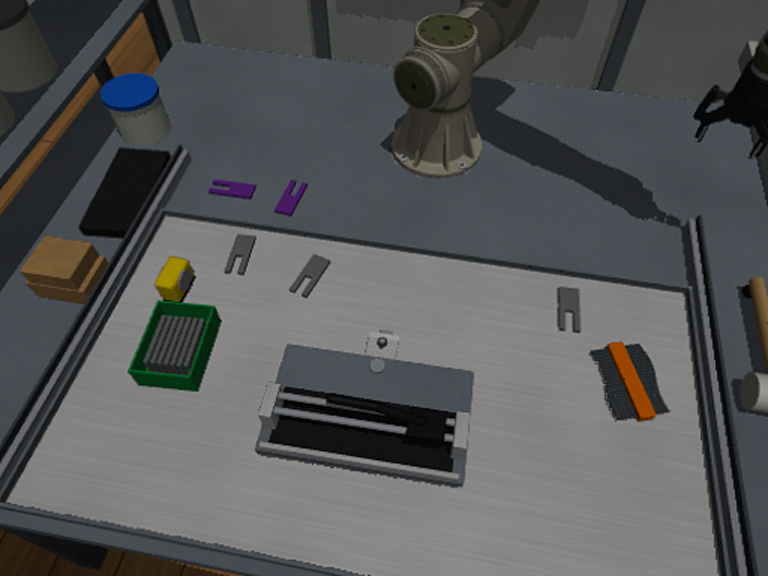

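The top view shows three grey packers on the tray, all nose up: (233,305), (451,294) and (516,304). The two purple ones at (495,380) and (553,379), off the tray, are the look-alikes. The stud is at about (375,232) and the boss at (373,209). I'll confirm with a crop.

```bash
python3 - <<'E'
from h import *
f=np.load('top.npz',allow_pickle=True);p,d,c=f['p'],f['d'],f['c'].item()
cr=p[125:225,220:360]; save('crop1',cr,5.5)
# packers: segmentation on tray region
g=p.astype(int); m=((g.max(2)-g.min(2)<25)&(g.mean(2)<135)).astype(np.uint8)
n,l,st,ce=cv2.connectedComponentsWithStats(m)
for (u,v) in((155,210),(300,200),(344,208)):
    k=l[v,u]; print(p[v,u],k,st[k])
    ys,xs=np.nonzero(l==k)
    P=np.array([world(c,d,x,y,z=.014)[:2] for x,y in zip(xs,ys)],dtype=np.float32)
    print(cv2.minAreaRect(P),P.mean(0))
for nm,u,v,z in(('stud',250,154,.056),('boss',249,139.5,.058)):
    print(nm,world(c,d,u,v,z=z),world(c,d,u,v))
for u,v in((200,145),(297,144)): print('edge',world(c,d,u,v))
print('plate', [world(c,d,u,v)[2].round(4) for u in (249,250,251) for v in (165,167,168)])
print('tray', [world(c,d,u,v)[2].round(4) for u in (210,220,280) for v in (185,187,210)])
E
```

```text
[90 92 91] 162 [149 189  13  29 327]
((0.42841625213623047, 0.323304146528244), (0.043129708617925644, 0.10084272921085358), 89.94204711914062) [0.4245303  0.32284954]
[91 90 90] 156 [291 181  18  30 316]
((0.4453772306442261, -0.1964089572429657), (0.045559562742710114, 0.10348252952098846), 75.96023559570312) [ 0.4411203 -0.1957857]
[84 85 85] 1 [     0      0    512    384 150360]
((0.48646634817123413, -0.04604828357696533), (1.9339590072631836, 1.4049373865127563), 89.1629409790039) [ 0.4269997  -0.06406064]
stud [ 0.59241129 -0.01995194  0.056     ] [ 0.59270095 -0.01996558  0.0542734 ]
boss [ 0.64345919 -0.01737138  0.058     ] [ 0.64356042 -0.01737421  0.05751558]
edge [0.63695286 0.16120552 0.00701384]
edge [ 0.63457522 -0.19256881  0.00671537]
plate [np.float64(0.0086), np.float64(0.0097), np.float64(0.0102), np.float64(0.0103), np.float64(0.0098), np.float64(0.0081), np.float64(0.0103), np.float64(0.0075), np.float64(0.0072)]
tray [np.float64(0.0046), np.float64(0.0032), np.float64(0.0065), np.float64(0.0055), np.float64(0.0052), np.float64(0.0049), np.float64(0.0041), np.float64(0.0043), np.float64(0.007)]
```

View pics/crop1.png

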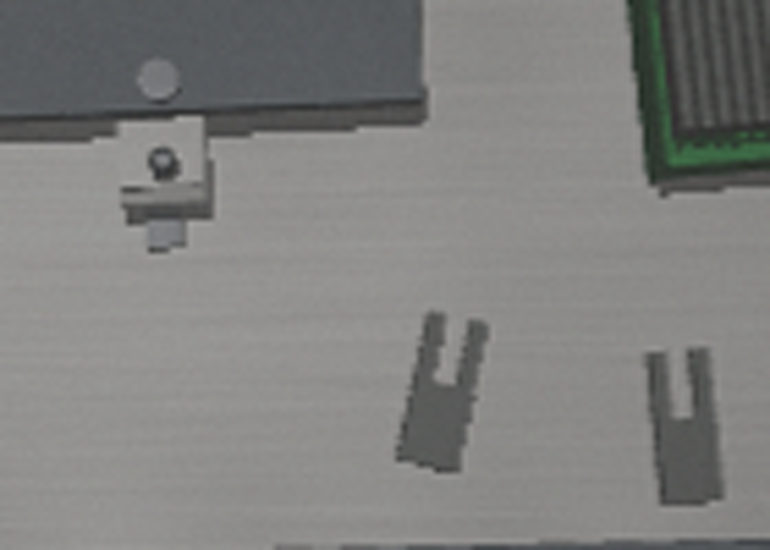

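Crop confirms two grey U packers: A at crop (443,393), heading about -14°, and B at (684,427). The stud is at (163,160), with a thin plate stub at (165,235); depth puts the plate top about 4 mm above the tray. I'll use A and B, and check the mount with the wrist camera on the way.

```bash
cat >> h.py <<'E'
def tgt(pos,yaw,pose=None):
    """yaw: mount-x heading (deg); tool y along yaw+90, z down -> turn(deg), shift(cm)"""
    s=env.get_state(); Rc=q2R(s['orientation']) if pose is None else pose[1]
    p=np.array(s['tcp_pos']) if pose is None else pose[0]
    return rel(Rc,p,pos,yaw)
def down(yaw):
    a=np.radians(yaw); y=np.array([-np.sin(a),np.cos(a),0]); z=np.array([0,0,-1.]); return np.c_[np.cross(y,z),y,z]
def rel(Rc,p,pos,yaw):
    return np.round(R.from_matrix(Rc.T@down(yaw)).as_rotvec(degrees=True),2),np.round(Rc.T@(np.array(pos)-p)*100,2)
E
python3 - <<'E'
from h import *
c=env.get_calibration('wrist');s=env.get_state();Rc=q2R(s['orientation'])
print(c['fx'],Rc.T@(np.array(c['origin'])-s['tcp_pos']),Rc.T@q2R(c['orientation'])@[0,0,-1])
print(down(0))
for t in([.45,.2,.25],[.44,0.0,.25]): print(tgt(t,2))
f=np.load('top.npz',allow_pickle=True);p,d,cc=f['p'],f['d'],f['c'].item()
for u,v in((430,467),(463,317),(691,503),(678,350),(165,250),(166,205)):
    print(world(cc,d,220+u/5.5-.4,125+v/5.5-.4,z=.014).round(4))
a=world(cc,d,220-.4,125+118/5.5,z=.052);b=world(cc,d,220+420/5.5,125+100/5.5,z=.052);print('yaw cutter',np.degrees(np.arctan2(*(a-b)[:2]))*-1,a,b)
E
```

```text
340.2816122874789 [ 8.13153777e-02  6.74521238e-05 -1.43268268e-01] [-3.18032202e-01 -3.46222753e-04  9.48079848e-01]
[[-1. -0.  0.]
 [ 0.  1.  0.]
 [-0.  0. -1.]]
(array([ -0.09,  -0.03, -20.67]), array([-36.24, -24.11,  -1.92]))
(array([ -0.09,  -0.03, -20.67]), array([-41.69, -43.38,  -1.89]))
[ 0.3958 -0.1878  0.014 ]
[ 0.4934 -0.2121  0.014 ]
[ 0.3692 -0.3575  0.014 ]
[ 0.4692 -0.3526  0.014 ]
[ 0.541  -0.0178  0.014 ]
[ 0.5708 -0.019   0.014 ]
yaw cutter 1.4828401227910655 [0.62174831 0.08641213 0.052     ] [ 0.62874925 -0.18403816  0.052     ]
```

Emit:
carry_out --steps '[[[0, 0, -20.6], [-36, -24, -2], 0], [[0, 0, -20.6], [-36, -24, -2], 0], [[0, 0, -20.6], [-36, -24, -2], 0], [[0, 0, -20.6], [-36, -24, -2], 0], [[0, 0, -20.6], [-36, -24, -2], 0], [[0, 0, -20.6], [-36, -24, -2], 0], [[0, 0, -20.6], [-36, -24, -2], 0], [[0, 0, -20.6], [-36, -24, -2], 0]]'

```text
clock: 1.1
tcp_pos: [0.4505, 0.199, 0.251]
orientation: [0.0, -0.014, 1.0, -0.0]
wrist_force: [-1.0, 1.0, 0.5]
finger_gap: 0.0854
grip_force: 0.0
```

```bash
python3 - <<'E'
from h import *
s=env.get_state();print(s['clock'],s['tcp_pos'],s['orientation'])
print(tgt([.50,-.02,.22],2))
E
```

```text
1.1 [0.45051207 0.19896357 0.25095244] [ 1.07057581e-04 -1.35788477e-02  9.99907766e-01 -2.51081166e-04]
(array([-0.03,  0.01, -0.44]), array([ -4.35, -22.02,   3.11]))
```

Emit:
carry_out --steps '[[[0, 0, -0.4], [-1, -6, 0.8], 90], [[0, 0, -0.4], [-2, -12, 1.6], 90], [[0, 0, -0.4], [-3, -17, 2.4], 90], [[0, 0, -0.4], [-4.4, -22, 3.1], 90], [[0, 0, -0.4], [-4.4, -22, 3.1], 90], [[0, 0, -0.4], [-4.4, -22, 3.1], 90], [[0, 0, -0.4], [-4.4, -22, 3.1], 90], [[0, 0, -0.4], [-4.4, -22, 3.1], 90]]'

```text
clock: 2.1
tcp_pos: [0.4996, -0.0149, 0.2206]
orientation: [0.0, -0.021, 1.0, 0.0]
wrist_force: [0.9, -0.3, 0.0]
finger_gap: 0.0551
grip_force: 0.0
```

```bash
python3 - <<'E'
from h import *
p,d,c=grab('wrist'); np.savez('w1.npz',p=p,d=d,c=np.array(c,dtype=object)); save('w1',p,1.5)
s=env.get_state();print(s['tcp_pos'],s['orientation'],s['finger_gap'],c['D'])
E
```

```text
[ 0.49956243 -0.01508997  0.22054788] [ 1.91775936e-04 -2.12939326e-02  9.99773239e-01  4.07980779e-05] 0.054942235011692084 [-0.07841667  0.          0.          0.          0.        ]
```

View pics/w1.png

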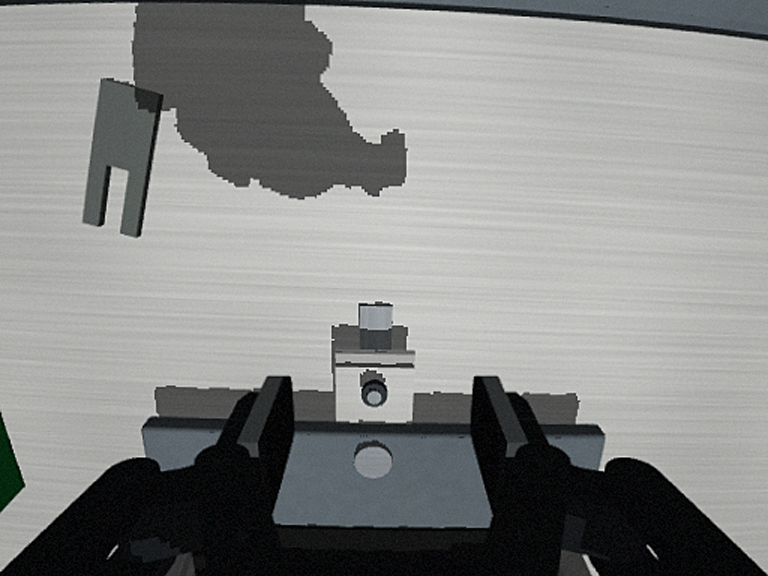

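The wrist view is upside down (down = +x). It shows packer A with tail corners (101,79) and (162,95) and nose (83,223)-(140,237), the plate end at (376,303), stud top (374,397), boss (374,461), and fingertips near (268-290,380) and (475-497,380).

```bash
python3 - <<'E'
from h import *
f=np.load('w1.npz',allow_pickle=True);p,d,c=f['p'],f['d'],f['c'].item()
W=lambda u,v,z=None: world(c,d,u/1.5-.2,v/1.5-.2,z=z).round(4)
print('stud',W(374,397,.056),W(374,397),'boss',W(373,461,.058),W(373,461))
print('plate end top',W(375.5,303,.010),'sides',W(359,320,.010),W(392,320,.010), 'plate depth',[W(u,v)[2] for u in(365,375,385) for v in(310,318,325)])
print('tray',[W(u,v)[2] for u in(300,450) for v in(290,310)],'packer top',[W(u,v)[2] for u in(110,130) for v in(120,140)])
print('foot sides',W(336,410,.038),W(412,410,.038),'base front',W(150,419,.052),W(600,426,.052))
t1,t2,n1,n2=[W(u,v,.014) for u,v in((101,79),(162,95),(83,223),(140,237))]
print('A',t1,t2,n1,n2, (t1+t2+n1+n2)/4, np.degrees(np.arctan2(*((n1+n2-t1-t2)[[1,0]]))))
print(W(374,390,.053))
s=env.get_state();Rc=q2R(s['orientation'])
for u,v in((284,384),(290,384),(482,384),(478,384),(272,400)): print('tip tool',(Rc.T@(W(u,v)-s['tcp_pos'])).round(4))
E
```

```text
stud [ 0.5962 -0.0164  0.056 ] [ 0.5957 -0.0164  0.0569] boss [ 0.6475 -0.0151  0.058 ] [ 0.6467 -0.0151  0.059 ]
plate end top [ 0.5443 -0.018   0.01  ] sides [ 0.5583 -0.0297  0.01  ] [ 0.5572 -0.0052  0.01  ] plate depth [np.float64(0.0104), np.float64(0.0112), np.float64(0.0108), np.float64(0.0113), np.float64(0.0113), np.float64(0.0113), np.float64(0.011), np.float64(0.0111), np.float64(0.011)]
tray [np.float64(0.0068), np.float64(0.0072), np.float64(0.0068), np.float64(0.0072)] packer top [np.float64(0.015), np.float64(0.0149), np.float64(0.0146), np.float64(0.0148)]
foot sides [ 0.6188 -0.0436  0.038 ] [0.6163 0.012  0.038 ] base front [ 0.6252 -0.1767  0.052 ] [0.6164 0.1475 0.052 ]
A [ 0.395  -0.2047  0.014 ] [ 0.4046 -0.1638  0.014 ] [ 0.492  -0.2285  0.014 ] [ 0.5007 -0.1872  0.014 ] [ 0.448075 -0.19605   0.014   ] -13.735646113787563
[ 0.5925 -0.0166  0.053 ]
tip tool [ 0.0103 -0.0281 -0.0131]
tip tool [ 0.0069 -0.0275 -0.0071]
tip tool [ 0.0105  0.0289 -0.0134]
tip tool [ 0.0093  0.0282 -0.011 ]
tip tool [ 0.01   -0.0298 -0.0217]
```

```bash
python3 - <<'E'
from h import *
for z in (.06,.02,.006): print(tgt([.413,-.1875,z],-13.7))
E
```

```text
(array([1.000e-02, 2.000e-02, 1.614e+01]), array([  9.39, -16.86,  16.05]))
(array([1.000e-02, 2.000e-02, 1.614e+01]), array([  9.39, -16.86,  20.05]))
(array([1.000e-02, 2.000e-02, 1.614e+01]), array([  9.39, -16.86,  21.45]))
```

Emit:
carry_out --steps '[[[0, 0, 8], [2.5, -4.3, 3.5], 111], [[0, 0, 16.1], [5, -8.6, 7], 111], [[0, 0, 16.1], [7.5, -13, 11], 111], [[0, 0, 16.1], [9.4, -16.9, 15], 111], [[0, 0, 16.1], [9.4, -16.9, 18], 111], [[0, 0, 16.1], [9.4, -16.9, 19.5], 111], [[0, 0, 16.1], [9.4, -16.9, 19.5], 111], [[0, 0, 16.1], [9.4, -16.9, 19.5], 111]]'

```text
clock: 3.15
tcp_pos: [0.4133, -0.1889, 0.026]
orientation: [0.001, 0.119, 0.993, -0.0]
wrist_force: [0.2, 0.3, -0.8]
finger_gap: 0.048
grip_force: 0.0
```

```bash
python3 - <<'E'
from h import *
p,d,c=grab('wrist'); np.savez('w2.npz',p=p,d=d,c=np.array(c,dtype=object)); save('w2',p,1.5)
s=env.get_state();print(s['tcp_pos'],s['orientation'],s['finger_gap'],tgt([.413,-.1875,.006],-13.7))
E
```

```text
[ 0.41353801 -0.18900473  0.02622603] [ 7.86813718e-04  1.19446725e-01  9.92840234e-01 -3.62468532e-04] 0.04833060931048857 (array([-0.03,  0.09, -0.02]), array([0.09, 0.13, 2.02]))
```

View pics/w2.png

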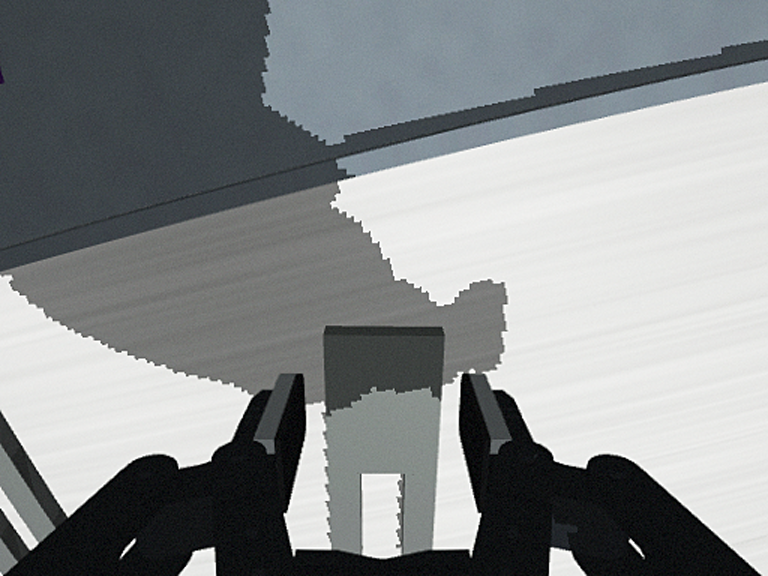

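Packer A lies square and centred between the fingers: tail edge at (325-443,330), fingertips at (290,376) and (475,376). Descending.

Emit:
carry_out --steps '[[[0, 0, 0], [0, 0.1, 0.6], 111], [[0, 0, 0], [0, 0.1, 1.2], 111], [[0, 0, 0], [0, 0.1, 1.6], 111], [[0, 0, 0], [0, 0.1, 1.9], 111], [[0, 0, 0], [0, 0.1, 2.1], 111], [[0, 0, 0], [0, 0.1, 2.1], 111], [[0, 0, 0], [0, 0.1, 2.1], 111], [[0, 0, 0], [0, 0.1, 2.1], 111]]'

```text
clock: 4.2
tcp_pos: [0.413, -0.188, 0.0044]
orientation: [0.0, 0.12, 0.993, -0.0]
wrist_force: [-0.2, -0.1, 1.2]
finger_gap: 0.0485
grip_force: 0.0
```

```bash
python3 - <<'E'
from h import *
p,d,c=grab('wrist'); s=env.get_state();Rc=q2R(s['orientation']);print(s['tcp_pos'],s['wrist_force'])
f=[]
for u in list(range(185,206))+list(range(305,330)):
  for v in range(246,300):
    if d[v,u]>0 and d[v,u]<.16:
        q=world(c,d,u,v,dep=d[v,u]); t=Rc.T@(q-s['tcp_pos'])
        if abs(abs(t[1])-.026)<.006: f.append(q[2])
print(np.percentile(f,[0,1,5,20]),len(f))
E
```

```text
[ 0.41301056 -0.18795586  0.00437676] [-0.26144665  0.73895352 -0.24872147]
[0.00518234 0.00617774 0.00686456 0.01345047] 2251
```

Emit:
carry_out --steps '[[[0, 0, 0], [0, 0, 0], 150], [[0, 0, 0], [0, 0, 0], 150], [[0, 0, 0], [0, 0, 0], 150], [[0, 0, 0], [0, 0, 0], 150], [[0, 0, 0], [0, 0, -0.5], 150], [[0, 0, 0], [0, 0, -1.5], 150], [[0, 0, 0], [0, 0, -2.5], 150], [[0, 0, 0], [0, 0, -2.5], 150]]' --force 40

```text
clock: 5.25
tcp_pos: [0.4138, -0.1885, 0.0304]
orientation: [0.001, 0.12, 0.993, -0.0]
wrist_force: [0.2, -0.4, -0.4]
finger_gap: 0.0388
grip_force: 40.3
```

```bash
python3 - <<'E'
from h import *
p,d,c=grab('wrist'); np.savez('w3.npz',p=p,d=d,c=np.array(c,dtype=object)); save('w3',p,1.5)
s=env.get_state();print(s['tcp_pos'],s['orientation'],s['finger_gap'],s['wrist_force'],s['grip_force'])
E
```

```text
[ 0.41340954 -0.18825857  0.02990144] [ 6.83849393e-04  1.19866071e-01  9.92789788e-01 -3.06707695e-04] 0.038536506438683255 [ 0.24188512 -0.05715566 -0.50469464] 40.27801752090454
```

View pics/w3.png

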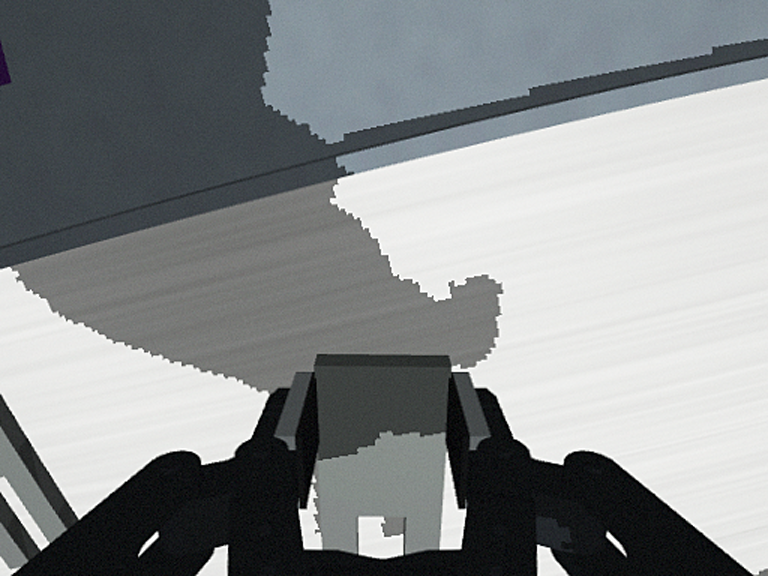

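Packer A is gripped and lifted, with its tail edge at about (317-450,366) between the pads. I'll measure its pose in the tool.

```bash
cat >> h.py <<'E'
def inhand(c,d,s,box):
    Rc=q2R(s['orientation']);q=[]
    for u in range(box[0],box[1],3):
        for v in range(box[2],box[3],3):
            if d[v,u]>0: q.append(Rc.T@(world(c,d,u,v,dep=d[v,u])-s['tcp_pos']))
    q=np.array(q); A=np.c_[q[:,:2],np.ones(len(q))]
    for _ in range(3):
        k,*_r=np.linalg.lstsq(A,q[:,2],rcond=None); e=abs(A@k-q[:,2]); m=e<.003; A,q=A[m],q[m]
    return k,len(q),e.max()
E
python3 - <<'E'
from h import *
f=np.load('w3.npz',allow_pickle=True);p,d,c=f['p'],f['d'],f['c'].item()
s=env.get_state();Rc=q2R(s['orientation'])
k,n,e=inhand(c,d,s,(216,292,250,340));print('plane z=ax+by+c',k,n,e, 'pitch deg',np.degrees(k[:2]))
for u,v in((317,366),(450,366),(357,517),(405,517)):
    w=world(c,d,u/1.5-.2,v/1.5-.2,z=s['tcp_pos'][2]-k[2]); print((Rc.T@(w-s['tcp_pos'])).round(4))
E
```

```text
plane z=ax+by+c [-0.00435145 -0.00363395 -0.01060693] 776 0.0019879277742400284 pitch deg [-0.24931954 -0.20821022]
[ 0.0141 -0.019  -0.0106]
[ 0.0142  0.0196 -0.0106]
[-0.0413 -0.0083 -0.0105]
[-0.0412  0.0075 -0.0106]
```

```bash
python3 - <<'E'
from h import *
S=np.array([.595,-.0165]); a=np.radians(1.6); m=lambda x:S+x*np.array([np.cos(a),np.sin(a)])
print(tgt([*m(-.120),.030],1.6),tgt([*m(-.120),.0105],1.6))
E
```

```text
(array([ -0.04,   0.08, -15.37]), array([-1.980e+00,  1.782e+01, -1.000e-02])) (array([ -0.04,   0.08, -15.37]), array([-1.98, 17.82,  1.94]))
```

Emit:
carry_out --steps '[[[0, 0, 0], [0, 4, 0], 150], [[0, 0, -6], [0, 8.5, 0], 150], [[0, 0, -12], [-0.5, 13, 0], 150], [[0, 0, -15.4], [-2, 16.5, 0.5], 150], [[0, 0, -15.4], [-2, 17.8, 1.2], 150], [[0, 0, -15.4], [-2, 17.8, 1.9], 150], [[0, 0, -15.4], [-2, 17.8, 1.9], 150], [[0, 0, -15.4], [-2, 17.8, 1.9], 150]]'

```text
clock: 6.3
tcp_pos: [0.4741, -0.0207, 0.0102]
orientation: [-0.0, -0.013, 1.0, -0.0]
wrist_force: [0.1, -0.9, -1.0]
finger_gap: 0.0385
grip_force: 40.3
```

```bash
python3 - <<'E'
from h import *
p,d,c=grab('wrist'); np.savez('w4.npz',p=p,d=d,c=np.array(c,dtype=object)); save('w4',p[200:],1.5)
S=np.array([.595,-.0165]); a=np.radians(1.6); m=lambda x:S+x*np.array([np.cos(a),np.sin(a)])
s=env.get_state();print(s['tcp_pos'],s['orientation'],s['wrist_force'])
k,n,e=inhand(c,d,s,(216,292,250,340));print(k,n,e)
for x in(-.120,-.0459):print(tgt([*m(x),.0105],1.6))
E
```

```text
[ 0.47437596 -0.02068401  0.01035922] [-7.23324333e-05 -1.33301829e-02  9.99911146e-01 -2.45944231e-05] [ 0.82015128  0.34062545 -0.07853557]
[-0.00159857  0.00456606 -0.00984474] 774 0.0018259368651601816
(array([-0.  , -0.01, -0.07]), array([-0.07,  0.08, -0.01]))
(array([-0.  , -0.01, -0.07]), array([-7.48,  0.09, -0.02]))
```

Emit:
carry_out --steps '[[[0, 0, 0], [-1, 0.1, 0], 150], [[0, 0, 0], [-2, 0.1, 0], 150], [[0, 0, 0], [-3, 0.1, 0], 150], [[0, 0, 0], [-4, 0.1, 0], 150], [[0, 0, 0], [-5, 0.1, 0], 150], [[0, 0, 0], [-6, 0.1, 0], 150], [[0, 0, 0], [-6.8, 0.1, 0], 150], [[0, 0, 0], [-6.8, 0.1, 0], 150]]' --force 25

```text
clock: 7.35
tcp_pos: [0.5434, -0.0169, 0.0103]
orientation: [0.0, -0.014, 1.0, -0.0]
wrist_force: [-0.2, -0.2, -0.9]
finger_gap: 0.0383
grip_force: 40.3
```

Emit:
carry_out --steps '[[[0, 0, 0], [-0.15, 0, 0], 150], [[0, 0, 0], [-0.3, 0, 0], 150], [[0, 0, 0], [-0.4, 0, 0], 150], [[0, 0, 0], [-0.45, 0, 0], 150], [[0, 0, 0], [-0.5, 0, 0], 150], [[0, 0, 0], [-0.55, 0, 0], 150], [[0, 0, 0], [-0.6, 0, 0], 150], [[0, 0, 0], [-0.6, 0, 0], 150]]'

```text
clock: 8.35
tcp_pos: [0.5487, -0.0167, 0.0103]
orientation: [0.0, -0.014, 1.0, 0.0]
wrist_force: [0.2, -0.5, -0.8]
finger_gap: 0.0384
grip_force: 40.3
```

Emit:
carry_out --steps '[[[0, 0, 0], [-0.03, 0, 0], 150], [[0, 0, 0], [-0.06, 0, 0], 150], [[0, 0, 0], [-0.09, 0, 0], 150], [[0, 0, 0], [-0.12, 0, 0], 150], [[0, 0, 0], [-0.15, 0, 0], 150], [[0, 0, 0], [-0.17, 0, 0], 150], [[0, 0, 0], [-0.17, 0, 0], 150], [[0, 0, 0], [-0.17, 0, 0], 150]]'

```text
clock: 9.35
tcp_pos: [0.5503, -0.0166, 0.0103]
orientation: [0.0, -0.014, 1.0, 0.0]
wrist_force: [-0.0, -0.1, -0.2]
finger_gap: 0.0386
grip_force: 40.3
```

Emit:
carry_out --steps '[[[0, 0, 0], [-0.03, 0, 0], 150], [[0, 0, 0], [-0.06, 0, 0], 150], [[0, 0, 0], [-0.09, 0, 0], 150], [[0, 0, 0], [-0.12, 0, 0], 150], [[0, 0, 0], [-0.15, 0, 0], 150], [[0, 0, 0], [-0.15, 0, 0], 150], [[0, 0, 0], [-0.15, 0, 0], 150], [[0, 0, 0], [-0.15, 0, 0], 150]]'

```text
clock: 10.35
tcp_pos: [0.5507, -0.0166, 0.01]
orientation: [-0.001, -0.014, 1.0, 0.0]
wrist_force: [-5.3, -1.0, 1.7]
finger_gap: 0.0388
grip_force: 40.5
```

```bash
python3 - <<'E'
from h import *
p,d,c=grab('wrist'); np.savez('w5.npz',p=p,d=d,c=np.array(c,dtype=object)); save('w5',p[180:],1.5)
s=env.get_state();print(s['tcp_pos'],s['wrist_force'],s['ft_torque'])
E
```

```text
[ 0.55071503 -0.01655252  0.00999772] [-4.68549574 -0.49126955  1.65194143] [-0.13186067  0.9818401  -0.04866018]
```

View pics/w5.png

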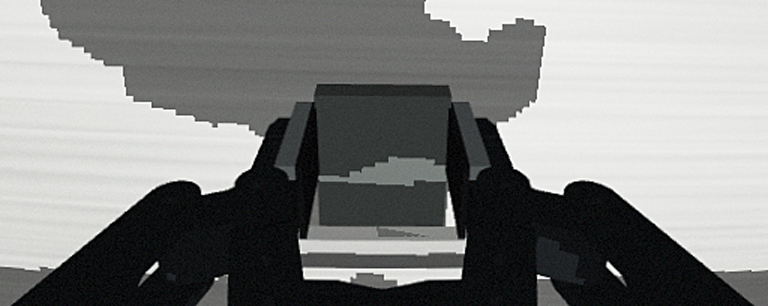

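Contact at 5 N, at x=0.551 with no plate drag: this matches the stud at about 0.596, so packer A is home. I'll lower it onto the plate and release.

Emit:
carry_out --steps '[[[0, 0, 0], [0.05, 0, 0.1], 150], [[0, 0, 0], [0.05, 0, 0.15], 150], [[0, 0, 0], [0.05, 0, 0.15], 110], [[0, 0, 0], [0.05, 0, 0.15], 90], [[0, 0, 0], [0.05, 0, 0.15], 90], [[0, 0, 0], [0.05, 0, 0], 90], [[0, 0, 0], [0.05, 0, -3], 90], [[0, 0, 0], [1.5, 0, -8], 90]]'

```text
clock: 11.4
tcp_pos: [0.5362, -0.0169, 0.0897]
orientation: [-0.001, -0.014, 1.0, 0.0]
wrist_force: [0.2, -0.4, 0.8]
finger_gap: 0.0554
grip_force: 0.0
```

```bash
python3 - <<'E'
from h import *
s=env.get_state();print(s['tcp_pos'],s['finger_gap'],s['wrist_force'])
a=np.radians(2.8);g=np.array([.4192,-.355])-.036*np.array([np.cos(a),np.sin(a)]);print(g)
print(tgt([.383,-.357,.1],2.8),tgt([.383,-.357,.035],2.8))
E
```

```text
[ 0.53619792 -0.01691065  0.08970313] 0.055435354668037964 [ 0.18648398 -0.39875372  0.76532167]
[ 0.38324298 -0.35675859]
(array([ 0.04, -0.15, -1.17]), array([ 16.29, -33.56,  -1.01])) (array([ 0.04, -0.15, -1.17]), array([ 16.27, -33.56,   5.49]))
```

Emit:
carry_out --steps '[[[0, 0, -1.2], [3, -6, -1], 90], [[0, 0, -1.2], [6, -12, -1], 90], [[0, 0, -1.2], [9, -17.5, -1], 90], [[0, 0, -1.2], [12, -23, -1], 90], [[0, 0, -1.2], [14.5, -28.5, 0], 90], [[0, 0, -1.2], [15.9, -33.2, 2], 100], [[0, 0, -1.2], [15.9, -33.2, 4], 111], [[0, 0, -1.2], [15.9, -33.2, 4], 111]]'

```text
clock: 12.4
tcp_pos: [0.386, -0.3529, 0.0488]
orientation: [-0.001, -0.024, 1.0, 0.002]
wrist_force: [0.4, 0.4, -0.1]
finger_gap: 0.0481
grip_force: 0.0
```

```bash
python3 - <<'E'
from h import *
p,d,c=grab('wrist'); np.savez('w6.npz',p=p,d=d,c=np.array(c,dtype=object)); save('w6',p,1.5)
s=env.get_state();print(s['tcp_pos'],s['orientation'],s['finger_gap'])
E
```

```text
[ 0.38674857 -0.35282233  0.04982501] [-5.41391135e-04 -2.45183660e-02  9.99698827e-01  9.00664010e-04] 0.048611409832018254
```

View pics/w6.png

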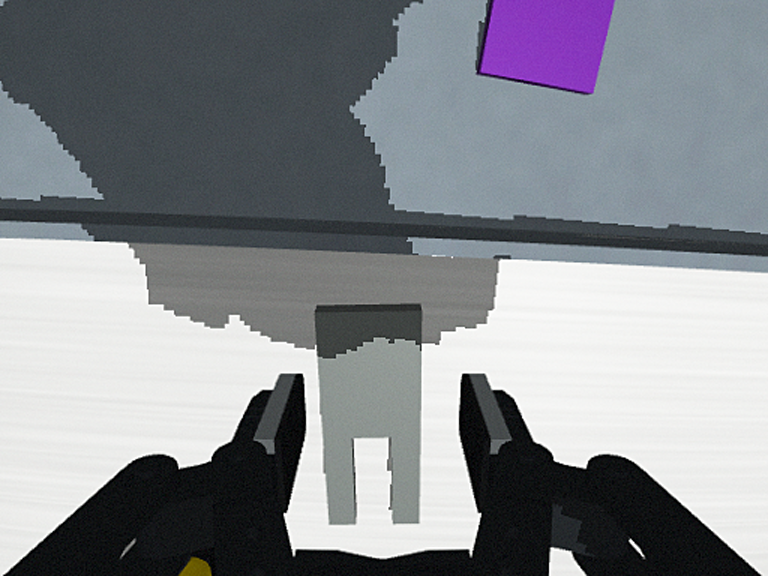

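Packer B lies between the fingers: tail corners (316,311) and (421,307), nose corners (330,524) and (420,522). The purple one is at the top and off the tray; the tape's corner is at (195,568).

```bash
python3 - <<'E'
from h import *
f=np.load('w6.npz',allow_pickle=True);p,d,c=f['p'],f['d'],f['c'].item()
W=lambda u,v,z=None: world(c,d,u/1.5-.2,v/1.5-.2,z=z)
t1,t2,n1,n2=[W(u,v,.014) for u,v in((316,311),(421,307.5),(330,524),(420,522.5))]
ctr=(t1+t2+n1+n2)/4; h=n1+n2-t1-t2; a=np.arctan2(h[1],h[0]); print(ctr,np.degrees(a),np.linalg.norm(h)/2)
t=(t1+t2)/2; g=(t[:2]+.0145*np.array([np.cos(a),np.sin(a)])); print(g)
print(tgt([*g,.0045],np.degrees(a)))
print('tape',W(195,560))
E
```

```text
[ 0.42093257 -0.35525841  0.014     ] 3.912388914213923 0.10081136266140105
[ 0.38511056 -0.35770829]
(array([ 0.11, -0.06, -1.1 ]), array([ 0.18, -0.49,  4.53]))
tape [ 0.49215437 -0.43169687  0.01999178]
```

Emit:
carry_out --steps '[[[0, 0, -1.1], [0.2, -0.5, 1], 111], [[0, 0, -1.1], [0.2, -0.5, 2], 111], [[0, 0, -1.1], [0.2, -0.5, 3], 111], [[0, 0, -1.1], [0.2, -0.5, 3.8], 111], [[0, 0, -1.1], [0.2, -0.5, 4.2], 111], [[0, 0, -1.1], [0.2, -0.5, 4.5], 111], [[0, 0, -1.1], [0.2, -0.5, 4.5], 111], [[0, 0, -1.1], [0.2, -0.5, 4.5], 111]]'

```text
clock: 13.45
tcp_pos: [0.3858, -0.3587, 0.0055]
orientation: [0.0, -0.034, 0.999, -0.0]
wrist_force: [-0.0, 0.5, -0.3]
finger_gap: 0.0485
grip_force: 0.0
```

Emit:
carry_out --steps '[[[0, 0, 0], [0, 0, 0], 150], [[0, 0, 0], [0, 0, 0], 150], [[0, 0, 0], [0, 0, 0], 150], [[0, 0, 0], [0, 0, 0], 150], [[0, 0, 0], [0, 0, -0.5], 150], [[0, 0, 0], [0, 0, -1.5], 150], [[0, 0, 0], [0, 0, -3], 150], [[0, 0, 0], [0, 0, -3], 150]]' --force 40

```text
clock: 14.45
tcp_pos: [0.3865, -0.3596, 0.037]
orientation: [0.001, -0.034, 0.999, -0.001]
wrist_force: [0.1, -0.6, -0.2]
finger_gap: 0.0385
grip_force: 40.2
```

```bash
python3 - <<'E'
from h import *
p,d,c=grab('wrist'); np.savez('w7.npz',p=p,d=d,c=np.array(c,dtype=object)); save('w7',p[160:],1.5)
S=np.array([.5965,-.0165]); a=np.radians(1.6); m=lambda x:S+x*np.array([np.cos(a),np.sin(a)])
s=env.get_state();print(s['tcp_pos'],s['orientation'],s['wrist_force'])
k,n,e=inhand(c,d,s,(216,292,250,340));print(k,n,e)
# tail edge row: brightness step in column profile
for u in(225,255,285): print(u,p[236:256,u].mean(1).astype(int))
for x in(-.122,):print(tgt([*m(x),.035],1.6))
E
```

```text
[ 0.38615564 -0.35919544  0.03628859] [ 6.45801453e-04 -3.43003477e-02  9.99411011e-01 -8.36334460e-04] [ 0.07685113  0.83398287 -0.7175423 ]
[-1.22499870e-03  2.15673719e-05 -9.68622177e-03] 776 0.001846045791894426
225 [31 46 54 46 49 47 52 52 69 66 69 67 67 68 70 66 66 63 63 66]
255 [35 46 42 48 50 46 45 57 66 69 64 67 66 67 63 64 66 70 67 70]
285 [40 47 51 51 52 50 41 65 68 69 66 67 69 63 71 67 66 65 68 67]
(array([-0.1 ,  0.07,  2.33]), array([-11.14,  33.24,   0.09]))
```

View pics/w7.png

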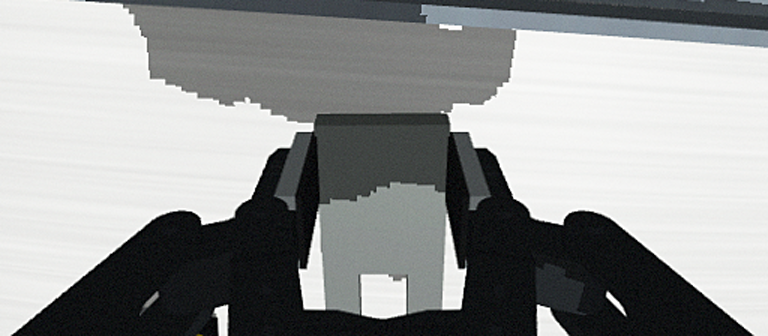

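Packer B is held just as A was: tail edge at row ~365 and slot end centred at x≈383. Moving to the stage pose in front of the foot.

Emit:
carry_out --steps '[[[0, 0, 0], [-1, 6, 0], 150], [[0, 0, 2.3], [-3, 12, 0], 150], [[0, 0, 2.3], [-5, 18, 0], 150], [[0, 0, 2.3], [-7, 24, 0], 150], [[0, 0, 2.3], [-9.5, 29.5, 0], 150], [[0, 0, 2.3], [-11, 33.2, 0], 150], [[0, 0, 2.3], [-11, 33.2, 0], 150], [[0, 0, 2.3], [-11, 33.2, 0], 150]]'

```text
clock: 15.5
tcp_pos: [0.4722, -0.0199, 0.035]
orientation: [-0.0, -0.014, 1.0, -0.0]
wrist_force: [-0.0, -0.0, -0.6]
finger_gap: 0.0387
grip_force: 40.4
```

```bash
python3 - <<'E'
from h import *
S=np.array([.5965,-.0165]); a=np.radians(1.6); m=lambda x:S+x*np.array([np.cos(a),np.sin(a)])
P=[]
for i in range(4):
    p,d,c=grab('wrist'); P.append(env.get_state()['tcp_pos'])
s=env.get_state(); Rc=q2R(s['orientation']);P=np.mean(P,0);print(P,s['wrist_force'])
k,n,e=inhand(c,d,s,(216,292,250,340));print(k)
p,d,c=grab('top')
print('A tail rows');save('top2',p[125:225,200:300],6)
for x,z in((-.122,.0183),(-.0525,.0183),(-.0457,.0183)): print(rel(Rc,P,[*m(x),z],1.6))
E
```

```text
[ 0.47220332 -0.0207124   0.03514037] [-0.06642076 -0.4387818  -0.98212588]
[-0.0026377   0.00051169 -0.00894582]
A tail rows
(array([ 0.  , -0.01, -0.09]), array([-0.24,  0.07,  1.68]))
(array([ 0.  , -0.01, -0.09]), array([-7.19,  0.09,  1.68]))
(array([ 0.  , -0.01, -0.09]), array([-7.87,  0.09,  1.68]))
```

Emit:
carry_out --steps '[[[0, 0, 0], [0, 0.1, 0.8], 150], [[0, 0, 0], [0, 0.1, 1.4], 150], [[0, 0, 0], [-0.2, 0.1, 1.65], 150], [[0, 0, 0], [-0.2, 0.1, 1.65], 150], [[0, 0, 0], [-0.5, 0.1, 1.65], 150], [[0, 0, 0], [-1, 0.1, 1.65], 150], [[0, 0, 0], [-1.5, 0.1, 1.65], 150], [[0, 0, 0], [-2, 0.1, 1.65], 150]]'

```text
clock: 16.75
tcp_pos: [0.4931, -0.0182, 0.0189]
orientation: [0.0, -0.014, 1.0, 0.0]
wrist_force: [0.1, -0.2, -0.2]
finger_gap: 0.0387
grip_force: 40.4
```

```bash
python3 - <<'E'
from h import *
P=[];F=[]
for i in range(4):
    p,d,c=grab('wrist'); s=env.get_state(); P.append(s['tcp_pos']);F.append(s['wrist_force'])
print(np.mean(P,0),np.mean(F,0)); 
k,n,e=inhand(c,d,s,(216,292,250,340));print(k)
p,d,c=grab('top')
save('w8',p[125:210,200:300],6)
E
```

```text
[ 0.49321362 -0.01818646  0.01883913] [ 0.45450494  0.19080329 -0.22447846]
[-0.00517318 -0.00238451 -0.00908824]
```

Emit:
carry_out --steps '[[[0, 0, 0], [-0.6, 0, 0], 150], [[0, 0, 0], [-1.2, 0, 0], 150], [[0, 0, 0], [-1.8, 0, 0], 150], [[0, 0, 0], [-2.4, 0, 0], 150], [[0, 0, 0], [-2.8, 0, 0], 150], [[0, 0, 0], [-3.2, 0, 0], 150], [[0, 0, 0], [-3.5, 0, 0], 150], [[0, 0, 0], [-3.5, 0, 0], 150]]'

```text
clock: 18.0
tcp_pos: [0.5277, -0.0172, 0.0188]
orientation: [0.0, -0.014, 1.0, 0.0]
wrist_force: [0.4, -0.4, -0.8]
finger_gap: 0.0387
grip_force: 40.4
```

Emit:
carry_out --steps '[[[0, 0, 0], [-0.5, 0, 0], 150], [[0, 0, 0], [-1, 0, 0], 150], [[0, 0, 0], [-1.4, 0, 0], 150], [[0, 0, 0], [-1.7, 0, 0], 150], [[0, 0, 0], [-1.9, 0, 0], 150], [[0, 0, 0], [-2.05, 0, 0], 150], [[0, 0, 0], [-2.1, 0, 0], 150], [[0, 0, 0], [-2.1, 0, 0], 150]]'

```text
clock: 19.0
tcp_pos: [0.5484, -0.0166, 0.0188]
orientation: [-0.0, -0.014, 1.0, 0.0]
wrist_force: [-0.5, -0.1, -0.2]
finger_gap: 0.0383
grip_force: 40.4
```

Emit:
carry_out --steps '[[[0, 0, 0], [-0.05, 0, 0], 150], [[0, 0, 0], [-0.1, 0, 0], 150], [[0, 0, 0], [-0.15, 0, 0], 150], [[0, 0, 0], [-0.2, 0, 0], 150], [[0, 0, 0], [-0.25, 0, 0], 150], [[0, 0, 0], [-0.3, 0, 0], 150], [[0, 0, 0], [-0.3, 0, 0], 150], [[0, 0, 0], [-0.3, 0, 0], 150]]'

```text
clock: 20.0
tcp_pos: [0.5506, -0.0165, 0.0185]
orientation: [-0.001, -0.014, 1.0, 0.0]
wrist_force: [-4.5, -1.7, 1.2]
finger_gap: 0.0387
grip_force: 40.6
```

Emit:
carry_out --steps '[[[0, 0, 0], [0.05, 0, 0.04], 150], [[0, 0, 0], [0.05, 0, 0.08], 150], [[0, 0, 0], [0.05, 0, 0.08], 110], [[0, 0, 0], [0.05, 0, 0.08], 90], [[0, 0, 0], [0.05, 0, 0.08], 90], [[0, 0, 0], [0.05, 0, 0], 90], [[0, 0, 0], [0.05, 0, -3], 90], [[0, 0, 0], [3, 0, -8], 90]]'

```text
clock: 21.0
tcp_pos: [0.5218, -0.0174, 0.0983]
orientation: [-0.001, -0.014, 1.0, 0.0]
wrist_force: [0.6, -0.4, 0.4]
finger_gap: 0.0553
grip_force: 0.0
```

Emit:
carry_out --steps '[[[0, 0, 0], [3, 0, -2], 255], [[0, 0, 0], [5, 0, -4], 255], [[0, 0, 0], [5, 0, -4], 255], [[0, 0, 0], [5, 0, -4], 255], [[0, 0, 0], [5, 0, -4], 255], [[0, 0, 0], [5, 0, -4], 255], [[0, 0, 0], [5, 0, -4], 255], [[0, 0, 0], [5, 0, -4], 255]]'

```text
clock: 22.0
tcp_pos: [0.4716, -0.0187, 0.1385]
orientation: [-0.0, -0.014, 1.0, 0.0]
wrist_force: [0.3, 0.5, 0.1]
finger_gap: -0.0003
grip_force: 0.0
```

```bash
python3 - <<'E'
from h import *
p,d,c=grab('wrist'); np.savez('w9.npz',p=p,d=d,c=np.array(c,dtype=object)); save('w9',p[140:384,130:386],3)
s=env.get_state();print(s['clock'],s['tcp_pos'],s['orientation'],s['finger_gap'])
E
```

```text
22.05 [ 0.47158166 -0.01877657  0.13863636] [-1.02260090e-04 -1.42263246e-02  9.99898794e-01  6.30010499e-05] 2.9682128122252277e-05
```

View pics/w9.png

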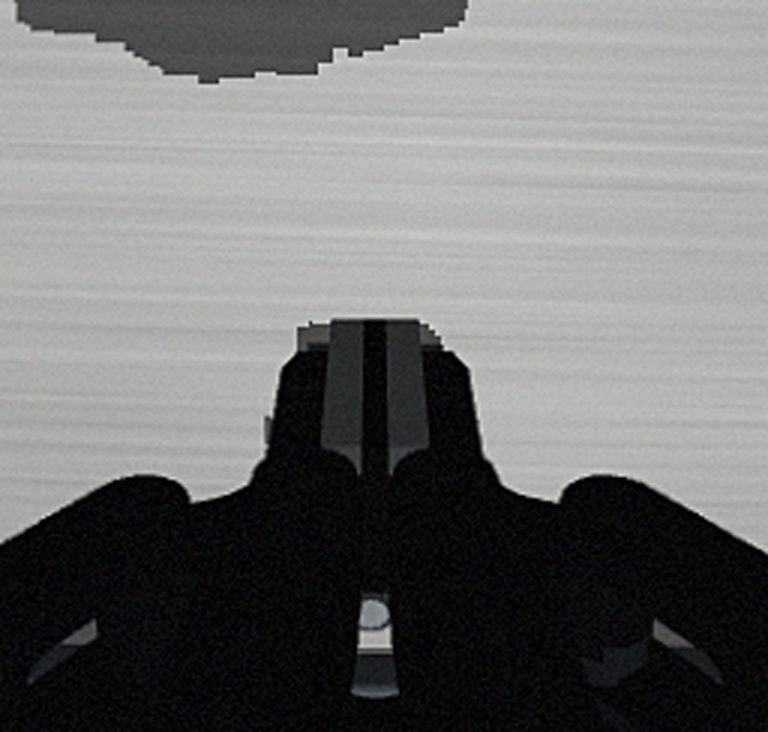

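Shut fingers hide the packers here. I'll push gently on both tails with the closed fingertips, so that both are surely flush and home.

```bash
python3 - <<'E'
from h import *
S=np.array([.5965,-.0165]); a=np.radians(1.6); m=lambda x:S+x*np.array([np.cos(a),np.sin(a)])
for x,z in((-.088,.05),(-.088,.012),(-.073,.012)): print(tgt([*m(x),z],1.6))
E
```

```text
(array([ 0.01, -0.01,  0.03]), array([-3.7 , -0.12,  8.86]))
(array([ 0.01, -0.01,  0.03]), array([-3.7 , -0.12, 12.66]))
(array([ 0.01, -0.01,  0.03]), array([-5.2 , -0.13, 12.66]))
```

Emit:
carry_out --steps '[[[0, 0, 0], [-2, -0.1, 4], 255], [[0, 0, 0], [-3.7, -0.1, 8], 255], [[0, 0, 0], [-3.7, -0.1, 11], 255], [[0, 0, 0], [-3.7, -0.1, 12.6], 255], [[0, 0, 0], [-3.7, -0.1, 12.6], 255], [[0, 0, 0], [-4.2, -0.1, 12.6], 255], [[0, 0, 0], [-4.7, -0.1, 12.6], 255], [[0, 0, 0], [-5, -0.1, 12.6], 255]]'

```text
clock: 23.05
tcp_pos: [0.5229, -0.0185, 0.0137]
orientation: [0.001, -0.014, 1.0, -0.0]
wrist_force: [-0.0, 0.3, 0.4]
finger_gap: -0.0001
grip_force: 0.0
```

Emit:
carry_out --steps '[[[0, 0, 0], [-0.05, 0, 0], 255], [[0, 0, 0], [-0.1, 0, 0], 255], [[0, 0, 0], [-0.15, 0, 0], 255], [[0, 0, 0], [-0.2, 0, 0], 255], [[0, 0, 0], [-0.25, 0, 0], 255], [[0, 0, 0], [-0.3, 0, 0], 255], [[0, 0, 0], [-0.35, 0, 0], 255], [[0, 0, 0], [-0.35, 0, 0], 255]]'

```text
clock: 24.05
tcp_pos: [0.5247, -0.0182, 0.0127]
orientation: [-0.0, -0.014, 1.0, 0.0]
wrist_force: [-1.7, 0.8, -0.3]
finger_gap: -0.0
grip_force: 0.6
```

Emit:
carry_out --steps '[[[0, 0, 0], [-0.03, 0, 0], 255], [[0, 0, 0], [-0.06, 0, 0], 255], [[0, 0, 0], [-0.09, 0, 0], 255], [[0, 0, 0], [-0.09, 0, 0], 255], [[0, 0, 0], [-0.09, 0, 0], 255], [[0, 0, 0], [-0.09, 0, 0], 255], [[0, 0, 0], [-0.09, 0, 0], 255], [[0, 0, 0], [-0.09, 0, 0], 255]]'

```text
clock: 25.05
tcp_pos: [0.5248, -0.0181, 0.0126]
orientation: [-0.001, -0.014, 1.0, 0.0]
wrist_force: [-5.2, -0.4, 3.6]
finger_gap: 0.0001
grip_force: 2.6
```

Emit:
carry_out --steps '[[[0, 0, 0], [0.5, 0, 0], 255], [[0, 0, 0], [1.5, 0, -1], 255], [[0, 0, 0], [2, 0, -5], 255], [[0, 0, 0], [2, 0, -10], 255], [[0, 0, 0], [2, 0, -15], 255], [[0, 0, 0], [2, 0, -19], 90], [[0, 0, 0], [2, 0, -19], 90], [[0, 0, 0], [2, 0, -19], 90]]'

```text
clock: 26.05
tcp_pos: [0.5057, -0.0187, 0.2029]
orientation: [0.0, -0.014, 1.0, 0.0]
wrist_force: [0.0, 0.7, 0.0]
finger_gap: 0.0541
grip_force: 0.0
```

```bash
python3 - <<'E'
from h import *
p,d,c=grab('wrist'); s=env.get_state();print(s['tcp_pos'],s['orientation'])
S=np.array([.5965,-.0165]); a=np.radians(1.6); m=lambda x:S+x*np.array([np.cos(a),np.sin(a)])
# height map by depth in mount frame
H,Wd=d.shape; K=np.array([[c['fx'],0,c['cx']],[0,c['fy'],c['cy']],[0,0,1.]])
uv=np.stack(np.meshgrid(np.arange(Wd),np.arange(H)),-1).reshape(-1,1,2).astype(float)
n=cv2.undistortPoints(uv,K,np.array(c['D'],float))[:,0]; dd=d.reshape(-1)
q=np.c_[n[:,0],-n[:,1],-np.ones(len(n))]*dd[:,None]@q2R(c['orientation']).T+c['origin']
x=((q[:,:2]-S)@[np.cos(a),np.sin(a)]);y=((q[:,:2]-S)@[-np.sin(a),np.cos(a)]);z=q[:,2]
ok=dd>0
t=ok&(z>.022)&(z<.032)&(abs(y)<.03)&(x<-.027)&(x>-.08); print('B top: x',np.percentile(x[t],[1,50,99]),'y',np.percentile(y[t],[1,50,99]),'z',np.median(z[t]),t.sum())
l=ok&(z>.0135)&(z<.021)&(abs(y)<.03)&(x<-.02)&(x>-.09); print('A level',l.sum(),np.percentile(x[l],[1,50,99]) if l.sum() else '')
print(tgt([*m(.052),.10],1.6),tgt([*m(.052),.065],1.6),m(.052))
b=ok&(z>.056)&(z<.066)&(abs(y)<.02)&(x>.03)&(x<.075);print('boss',x[b].min(),x[b].max(),y[b].mean(),np.median(z[b]))
E
```

```text
[ 0.50521594 -0.01866474  0.20210673] [-4.66094259e-04 -1.42397977e-02  9.99898483e-01  1.87854145e-04]
B top: x [-0.06075613 -0.04491867 -0.02742345] y [-0.01853295  0.00160843  0.0209034 ] z 0.02691745018264813 1281
A level 92 [-0.06111347 -0.06038142 -0.05995284]
(array([ 0.02, -0.05,  0.03]), array([-14.34,  -0.05,  10.2 ])) (array([ 0.02, -0.05,  0.03]), array([-14.34,  -0.05,  13.7 ])) [ 0.64847973 -0.01504807]
boss 0.03693246326687865 0.06617966499961164 -0.0001939341340751164 0.058783700616795026
```

Height map: both tails are at -60 mm and the stack top is at z 26 mm, so two packers are home. Now the boss.

Emit:
carry_out --steps '[[[0, 0, 0], [-5, 0, 0], 255], [[0, 0, 0], [-10, 0, 2], 255], [[0, 0, 0], [-14.4, 0, 5], 255], [[0, 0, 0], [-14.4, 0, 10], 255], [[0, 0, 0], [-14.4, 0, 12], 255], [[0, 0, 0], [-14.4, 0, 13], 255], [[0, 0, 0], [-14.4, 0, 13.5], 255], [[0, 0, 0], [-14.4, 0, 13.5], 255]]'

```text
clock: 27.1
tcp_pos: [0.6502, -0.0148, 0.0683]
orientation: [0.0, -0.014, 1.0, -0.0]
wrist_force: [-0.0, -0.4, 0.1]
finger_gap: 0.0002
grip_force: 0.0
```

Emit:
carry_out --steps '[[[0, 0, 0], [0, 0, 0.2], 255], [[0, 0, 0], [0, 0, 0.4], 255], [[0, 0, 0], [0, 0, 0.55], 255], [[0, 0, 0], [0, 0, 0.65], 255], [[0, 0, 0], [0, 0, 0.75], 255], [[0, 0, 0], [0, 0, 0.8], 255], [[0, 0, 0], [0, 0, 0.85], 255], [[0, 0, 0], [0, 0, 0.85], 255]]'

```text
clock: 28.1
tcp_pos: [0.6499, -0.0147, 0.0593]
orientation: [-0.0, -0.014, 1.0, 0.0]
wrist_force: [0.1, 0.0, -0.1]
finger_gap: -0.0002
grip_force: 0.0
```

Emit:
carry_out --steps '[[[0, 0, 0], [0, 0, 0.04], 255], [[0, 0, 0], [0, 0, 0.08], 255], [[0, 0, 0], [0, 0, 0.12], 255], [[0, 0, 0], [0, 0, 0.16], 255], [[0, 0, 0], [0, 0, 0.2], 255], [[0, 0, 0], [0, 0, 0.23], 255], [[0, 0, 0], [0, 0, 0.25], 255], [[0, 0, 0], [0, 0, 0.25], 255]]'

```text
clock: 29.1
tcp_pos: [0.6499, -0.0147, 0.0581]
orientation: [0.0, -0.014, 1.0, -0.0]
wrist_force: [-2.8, 0.5, 8.3]
finger_gap: 0.0002
grip_force: 4.0
```

Emit:
carry_out --steps '[[[0, 0, 0], [0, 0, 0.03], 255], [[0, 0, 0], [0, 0, 0.05], 255], [[0, 0, 0], [0, 0, 0.06], 255], [[0, 0, 0], [0, 0, 0.06], 255], [[0, 0, 0], [0, 0, 0.06], 255], [[0, 0, 0], [0, 0, 0.06], 255], [[0, 0, 0], [0, 0, 0.06], 255], [[0, 0, 0], [0, 0, 0.06], 255]]'

```text
clock: 30.1
tcp_pos: [0.6497, -0.0147, 0.0576]
orientation: [0.0, -0.014, 1.0, -0.0]
wrist_force: [-3.7, 0.7, 10.0]
finger_gap: 0.0
grip_force: 4.8
```

Emit:
carry_out --steps '[[[0, 0, 0], [0, 0, 0.03], 255], [[0, 0, 0], [0, 0, 0.06], 255], [[0, 0, 0], [0, 0, 0.06], 255], [[0, 0, 0], [0, 0, 0.06], 255], [[0, 0, 0], [0, 0, 0.06], 255], [[0, 0, 0], [0, 0, 0.06], 255], [[0, 0, 0], [0, 0, 0.06], 255], [[0, 0, 0], [0, 0, 0.06], 255]]'

```text
clock: 31.1
tcp_pos: [0.6495, -0.0147, 0.0572]
orientation: [0.0, -0.014, 1.0, -0.0]
wrist_force: [-5.2, 0.2, 11.2]
finger_gap: -0.0001
grip_force: 5.6
```

Emit:
carry_out --steps '[[[0, 0, 0], [0, 0, 0.03], 255], [[0, 0, 0], [0, 0, 0.05], 255], [[0, 0, 0], [0, 0, 0.05], 255], [[0, 0, 0], [0, 0, 0.05], 255], [[0, 0, 0], [0, 0, 0.05], 255], [[0, 0, 0], [0, 0, 0.05], 255], [[0, 0, 0], [0, 0, 0.05], 255], [[0, 0, 0], [0, 0, 0.05], 255]]'

```text
clock: 32.1
tcp_pos: [0.6495, -0.0147, 0.0572]
orientation: [0.0, -0.014, 1.0, -0.0]
wrist_force: [-6.5, 1.1, 13.8]
finger_gap: 0.0001
grip_force: 6.8
```

It stops hard at 13.8 N after about 1 mm of give, so the packing holds. Letting go.

Emit:
carry_out --steps '[[[0, 0, 0], [0, 0, -0.3], 255], [[0, 0, 0], [0, 0, -1], 255], [[0, 0, 0], [0, 0, -4], 255], [[0, 0, 0], [0, 0, -9], 255], [[0, 0, 0], [5, 0, -14], 255], [[0, 0, 0], [11, 0, -15], 255], [[0, 0, 0], [15, 0, -15], 90], [[0, 0, 0], [15, 0, -15], 90]]'

```text
clock: 33.1
tcp_pos: [0.4967, -0.0186, 0.2056]
orientation: [-0.001, -0.014, 1.0, 0.0]
wrist_force: [-0.1, 0.3, 0.4]
finger_gap: 0.036
grip_force: 0.0
```

```bash
python3 - <<'E'
from h import *
p,d,c=grab('wrist'); s=env.get_state();print(s['tcp_pos'],s['wrist_force'])
S=np.array([.5965,-.0165]); a=np.radians(1.6)
K=np.array([[c['fx'],0,c['cx']],[0,c['fy'],c['cy']],[0,0,1.]]);H,Wd=d.shape
uv=np.stack(np.meshgrid(np.arange(Wd),np.arange(H)),-1).reshape(-1,1,2).astype(float)
n=cv2.undistortPoints(uv,K,np.array(c['D'],float))[:,0]; dd=d.reshape(-1)
q=np.c_[n[:,0],-n[:,1],-np.ones(len(n))]*dd[:,None]@q2R(c['orientation']).T+c['origin']
x=((q[:,:2]-S)@[np.cos(a),np.sin(a)]);y=((q[:,:2]-S)@[-np.sin(a),np.cos(a)]);z=q[:,2];ok=dd>0
for lo,hi in((.022,.032),(.0135,.021)):
    t=ok&(z>lo)&(z<hi)&(abs(y)<.03)&(x<-.027)&(x>-.09);print(t.sum(),np.percentile(x[t],[1,99]),np.percentile(y[t],[1,99]))
E
```

```text
[ 0.49904846 -0.01890665  0.20569993] [ 0.52652516  0.0079117  -0.5992444 ]
1230 [-0.06075869 -0.02737972] [-0.01843862  0.02070826]
86 [-0.06103643 -0.05991507] [-0.01852704  0.02079997]
```

Both packers are still home and the arm is clear, so I'm handing in.

```bash
python3 -c "
from workcell import env
print(env.hand_in())"
```

```text
the job is handed in; nothing more can be done
None
```

I slid two packers fully home under the front foot; pressing the boss to about 14 N gave roughly 1 mm, then a hard stop. I let go and handed in at about 33 s, without trying a third packer, since the plate measured 4 mm (two fill the gap).

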